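Gauge a thumb slug and lock the reading

TASK

Measure the thumb slug standing on the bed of the slug gauge: slide the orange cursor along the gauge so that it carries the slug against the aluminium end stop and closes on it with no slack, gently, because the urethane is soft. Then take the spring clip from its cream stand and clip it upright onto the chrome ruler directly behind the cursor, with no more than 5 mm between them, so that the setting is kept. Leave the slug upright in the gauge and everything else on the counter where it is.

Things in the scene. Friction and masses are not known exactly. Their poses are not given: they have to be found in the camera images.
- gauge: the slug gauge, fixed to the counter. Origin under its bed; z up; the cursor slides along its y, towards the end stop at the +y end. Grey bed: top at z = 15 mm, x from -53 to 77 mm, y from -145 to 165 mm
- stop_face (a point): top middle of the flat face of the gauge's aluminium end stop (gauge x 0, y 100, z 55 mm); axes as the gauge's. The face looks to -y and is 60 mm wide in x, z 15 to 55 mm
- ruler_top (a point): middle of the top edge of the gauge's chrome ruler (gauge x 45, y 5, z 55 mm); axes as the gauge's. The ruler is an upright blade 4 mm thick in x, 290 mm long in y, 40 mm high
- cursor: orange cursor on the gauge, slides along the gauge's y (travel 190 mm, friction about 2.5 N, stays where left). Axes as the gauge's; origin in its front (+y) face, on the bed top. A plate 16 mm thick in y (back face at y = -16 mm), x from -30 to 58 mm, z from 1 to 45 mm; it straddles the ruler. It may be pushed on its back face
- slug_a: navy urethane thumb slug, a plain cylinder standing upright, 40 mm tall; origin in the centre of its underside. Three slugs of unmarked, different diameters between 30 and 44 mm; one (any of them) stands on the gauge's bed between cursor and end stop, the two spare ones in the dark wood tray
- slug_b: another navy thumb slug, see slug_a
- slug_c: another navy thumb slug, see slug_a
- stand: cream clip stand, fixed: base 70 x 60 x 15 mm, with an upright blade 4 mm thick in x, 40 mm wide in y, top edge at z = 55 mm. Origin under its base centre
- clip: stainless spring clip, 20 mm wide in y, 67 mm tall, jaws down over the stand's blade, jaw tips 18 mm below its top edge. Origin midway between the jaw tips, z up, hinge at z = 26 mm, flat jaws z 0 to 22 mm (it bottoms there). Flaring tails z 26 to 66 mm, 38 mm over their outsides at z = 55 mm; squeezed together along x (9 N, to a stop at 26 mm) they open the jaw tips to 17 mm
- clip_jaw (a joint): opening angle of the clip (rad): 0 when it grips a 4 mm blade, -0.07 when shut on nothing, 0.5 when squeezed fully open
- tray: dark wood tray 112 x 162 mm, fixed, floor 15 mm high, with the spare slugs
- cup: loose zinc ball cup, a bowl 90 mm across and 30 mm high; bystander; origin under its centre
- rings: loose cream finger sizing ring set, a flat fan of four rings about 80 mm across and 8 mm high; bystander; origin at its brass rivet
Not all that is in view belongs to the job. Of the things like the clip, leave any that is brown or turquoise; of the rest the smaller one is meant.

How it is judged:
On the way:
1. the slug is against the stop and the cursor closed on it, slack under 1.5 mm (((y of slug_a in the frame of gauge between 0.0825 and 0.087 m and x of slug_a in the frame of gauge between -0.028 and 0.028 m and y of cursor in the frame of gauge above 0.0665 m and angle between slug_a's own z axis and vertical below 0.08 rad) or (y of slug_b in the frame of gauge between 0.08 and 0.0845 m and x of slug_b in the frame of gauge between -0.028 and 0.028 m and y of cursor in the frame of gauge above 0.0615 m and angle between slug_b's own z axis and vertical below 0.08 rad) or (y of slug_c in the frame of gauge between 0.0775 and 0.082 m and x of slug_c in the frame of gauge between -0.028 and 0.028 m and y of cursor in the frame of gauge above 0.0565 m and angle between slug_c's own z axis and vertical below 0.08 rad))), for 0.2 s.
At the end, for the whole second after the job is handed in: Slug upright within 1.5 mm of the stop, cursor closed on it with under 1.5 mm slack; clip gripping the ruler upright (0.2 rad), jaws at least 8 mm over its edge, within about 6 mm behind the cursor; all at rest; spare slugs within 20 mm of their start (((y of slug_a in the frame of gauge between 0.0825 and 0.087 m and x of slug_a in the frame of gauge between -0.028 and 0.028 m and y of cursor in the frame of gauge above 0.0665 m and angle between slug_a's own z axis and vertical below 0.08 rad and linear speed of slug_a below 0.01 m/s and distance of each of slug_b, slug_c from where it was at the start of the episode below 0.02 m) or (y of slug_b in the frame of gauge between 0.08 and 0.0845 m and x of slug_b in the frame of gauge between -0.028 and 0.028 m and y of cursor in the frame of gauge above 0.0615 m and angle between slug_b's own z axis and vertical below 0.08 rad and linear speed of slug_b below 0.01 m/s and distance of each of slug_a, slug_c from where it was at the start of the episode below 0.02 m) or (y of slug_c in the frame of gauge between 0.0775 and 0.082 m and x of slug_c in the frame of gauge between -0.028 and 0.028 m and y of cursor in the frame of gauge above 0.0565 m and angle between slug_c's own z axis and vertical below 0.08 rad and linear speed of slug_c below 0.01 m/s and distance of each of slug_a, slug_b from where it was at the start of the episode below 0.02 m)) and y of clip in the frame of cursor between -0.032 and -0.024 m and x of clip in the frame of cursor between 0.041 and 0.049 m and z of clip in the frame of gauge between 0.025 and 0.047 m and angle between clip's own z axis and vertical below 0.2 rad and value of joint clip_jaw between -0.06 and 0.08 rad and contact force between clip and gauge above 1 N and linear speed of clip below 0.01 m/s); the robot touches nothing.
It fails at once if the cursor squeezes the slug with more than 20 N (contact force between any of slug_a, slug_b, slug_c and cursor above 20 N).
It fails at once if the cup or the ring set is moved by more than 20 mm (distance of any of cup, rings from where it was at the start of the episode above 0.02 m).
It also fails if it takes over 64 s, if anything falls off the work surface, if the arm or the gripper's body presses on something with over 40 N, if the wrist force passes 120 N, or if a joint passes its speed limit or range.

ROBOT

A 6-joint arm with a two-finger parallel gripper is mounted at the origin on the work surface. World frame = base frame: x ahead of the robot, y to its left, z up, the work surface at z = 0. Lengths are in m, angles in rad, forces in N, time in s.
With the tool pointing down it reaches from about 0.3 to 0.75 m from the base axis. Payload 8.5 kg.
Tool frame: the origin (TCP) lies where the fingers leave the gripper's body, on its centre line; the fingertips stand 64 mm ahead of it and the grasp point (between the pads) lies 45 mm ahead of it (ctrl.finger_overhang is the distance from the TCP to the fingertips, in m); z points along the fingers, y is the line along which they close (so a half turn about z gives the same grasp; the last joint's range is limited). The gripper opens to 88 mm and grips with 3 to 60 N. Pads are 18 mm wide; open, the fingers measure 123 mm over their backs; the gripper's body (75 mm by 187 mm) begins 45 mm behind the grasp point.
Start: joints at [0.989, 0.381, 1.297, -0, 1.464, -0.215], TCP at [0.197, 0.513, 0.303] pointing down, gripper open.
Joint ranges: [-3.11, 3.11], [-0.89, 2.33], [0.22, 2.48], [-1.42, 4.56], [0.17, 2.85], [-2.88, 2.88]. Speed limits (rad/s): [2.39, 2.39, 3.14, 3.14, 3.14, 3.14].

INTERFACE

Orientations are given as a unit quaternion [x, y, z, w].
In Python, from plant import status, optics, ctrl gives the robot as it stands.
- The arm moves only by the tool send_rows, never from a script. Its argument "rows" is a list of rows, each a list of 5 numbers: the closure, from -1 (fully open) to 1 (shut), then the shift along the tool's x, y, z in mm, then the turn about the tool's z in rad. In form: [[gripper, tx, ty, tz, spin], ...]. A call has 1 to 20 rows; each row is the pose to reach, as a shift and turn from the pose commanded when the call began, along the tool's axes at that moment; what a row does not reach only later rows make up. A row lasts 1/8 s, in which the tool goes at most 62.5 mm and 10.7 degrees, less where a joint would pass 70% of its speed; a pose out of reach is approached as far as the arm can. A call with a gripper value outside its range is refused whole. The fingers move at their own pace and stop on an object; "force" is the grip in N (left out, the last holds). Time passes only in rows, so rows that repeat a pose let the fingers close. It gives the time, the measured TCP pose, the force, the opening and the grip force at its end, in the units of the state.
- status.get_state(): the state, without advancing time (a new reading comes with each control period).
- optics.snapshot(name): name is "scene" or "top" or "wrist"; returns a dict with "pixels" (384x512x3 uint8, red, green, blue), "K" (3x3 intrinsics, pixels), "rvec" (rotation vector, rad) and "tvec" (3), from world to camera coordinates, as OpenCV has them; the wrist camera has in their place "mount" (4x4, takes a point from camera to tool coordinates, whose origin is the TCP and whose axes are the flange's). Camera axes: x right, y down, z forward; pixel columns grow to the right and rows downward; lengths in m; the calibration is good to about 2 mm. A picture is of the moment at which its call begins: read the wrist's pose just before it. There is no depth.
- ctrl.job_done(): hands the job in; it is judged then, once.
The state is a dict: "time": time; "qpos": joint angles; "joint_velocities": joint speeds; "tau": joint torques, N m; "tcp_pos": TCP position; "tool_rot": TCP orientation; "wrist_force": force on the tool from outside, world axes, zero at the start; "torque": the same for the moment, N m; "finger_gap": finger opening in m; "gripper_force": force on a finger pad.
Only numpy, scipy, OpenCV 4.12 (cv2) and the standard library are available. Lean on these libraries where they do the work, as an engineer would, in place of code of your own. Each camera call takes 0.05 s, during which the arm holds its last target. There are 200 camera calls.

## Working session

There is one attempt and no reset: what is moved stays moved. The work goes in short steps, Python scripts to look and compute and a tool call to move; the robot and the scene stay as the last step left them, time stands still between calls to the robot, and variables do not carry over. Pictures are saved under pics/ and viewed, at most 10 in all, crops included, and the job is handed in when it is done.

Besides the shell and the picture viewer there is one more tool, called after "Request:" as name(argument=value, ...) on one line, values as JSON. send_rows: Moves the arm, as the interface text tells. Its arguments: {"type":"object","properties":{"rows":{"type":"array","items":{"type":"array","items":{"type":"number"}}},"force":{"type":"number"}},"required":["rows"]}

```bash
mkdir -p pics; ls; cat > h.py <<'E'
import numpy as np, cv2
from scipy.spatial.transform import Rotation as R
from plant import status, optics, ctrl
def shot(n):
    s=status.get_state(); d=optics.snapshot(n); im=np.array(d["pixels"])
    K=np.array(d["K"])
    if n=="wrist":
        M=np.array(d["mount"]); T=np.eye(4)
        T[:3,:3]=R.from_quat(s["tool_rot"]).as_matrix(); T[:3,3]=s["tcp_pos"]
        W=T@M
    else:
        W=np.eye(4); r=cv2.Rodrigues(np.array(d["rvec"],float))[0]; W[:3,:3]=r.T; W[:3,3]=-r.T@np.array(d["tvec"]).ravel()
    return im,K,W
def ray(K,W,u,v):
    d=W[:3,:3]@np.linalg.inv(K)@np.array([u,v,1.]); return W[:3,3],d/np.linalg.norm(d)
def onz(K,W,u,v,z):
    o,d=ray(K,W,u,v); return o+d*(z-o[2])/d[2]
def proj(K,W,p):
    c=np.linalg.inv(W)@np.append(p,1); q=K@c[:3]; return q[:2]/q[2]
def tri(r1,r2):
    (a,d),(b,e)=r1,r2
    A=np.stack([d,-e],1); t=np.linalg.lstsq(A,b-a,rcond=None)[0]
    p,q=a+t[0]*d,b+t[1]*e; return (p+q)/2,np.linalg.norm(p-q)
def save(n,im): cv2.imwrite(f"pics/{n}.png",im[:,:,::-1])
E
python3 - <<'E'
from h import *
s=status.get_state(); print(s)
out=[]
for n in("scene","top","wrist"):
    im,K,W=shot(n); np.savez(n+"0.npz",im=im,K=K,W=W); print(n,K.round(1).tolist(),W.round(3).tolist()); out.append(im)
save("a_scene",cv2.resize(out[0],(800,600))); save("a_top",cv2.resize(out[1],(800,600)))
E
```

```text
pics
{'time': 0.0, 'qpos': array([ 9.88719465e-01,  3.81180599e-01,  1.29821904e+00, -2.13484919e-05,
        1.46356856e+00, -2.15334159e-01]), 'joint_velocities': array([ 0.00158887, -0.00070057, -0.00042808, -0.00028274,  0.00191013,
        0.00156717]), 'tau': array([-1.26140407e-03, -4.37923729e+01, -2.24559277e+01,  7.13239051e-02,
        3.51944834e-02, -1.33987355e-04]), 'tcp_pos': array([0.19714174, 0.51326585, 0.30216004]), 'tool_rot': array([ 1.82344259e-01,  9.83234508e-01, -6.37948725e-04, -2.57232124e-04]), 'wrist_force': array([ 0.25142997, -1.08917558, -0.55504394]), 'torque': array([ 0.0255818 , -0.0286737 ,  0.00927295]), 'gripper_force': 0.0, 'finger_gap': 0.08845219778507706}
scene [[372.1, 0.0, 249.4], [0.0, 372.1, 183.0], [0.0, 0.0, 1.0]] [[0.179, 0.721, -0.67, 1.067], [0.984, -0.134, 0.119, -0.1], [-0.004, -0.68, -0.733, 0.736], [0.0, 0.0, 0.0, 1.0]]
top [[491.4, 0.0, 257.4], [0.0, 491.4, 191.5], [0.0, 0.0, 1.0]] [[-0.016, -0.99, 0.143, 0.29], [-0.999, 0.02, 0.024, -0.014], [-0.027, -0.143, -0.989, 1.294], [0.0, 0.0, 0.0, 1.0]]
wrist [[300.4, 0.0, 257.9], [0.0, 300.4, 190.9], [0.0, 0.0, 1.0]] [[0.358, 0.901, 0.244, 0.134], [0.934, -0.345, -0.095, 0.537], [-0.002, 0.262, -0.965, 0.384], [0.0, 0.0, 0.0, 1.0]]
```

View pics/a_scene.png

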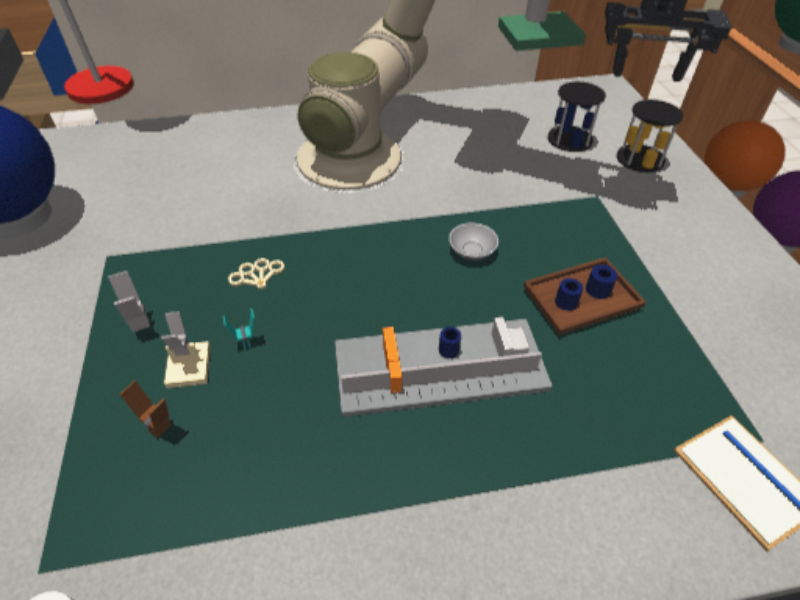

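View pics/a_top.png

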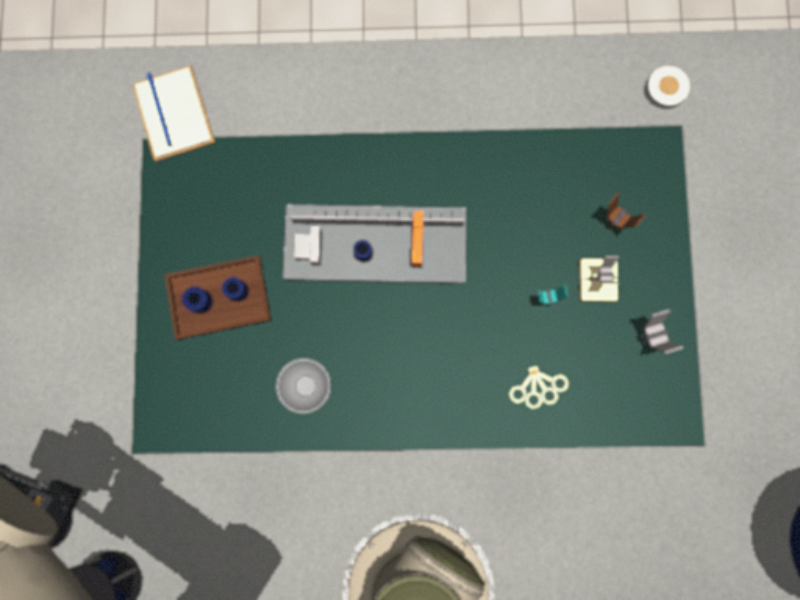

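Both views show the gauge at top-view pixel (375,245) of 800x600, its stop to the left (world +y), with the cursor at (418,238) and the slug at (362,250). The spare slugs are in the tray.

Things that could be taken for the clip, in top-view pixels:
- (602,270): grey, on the cream stand
- (657,333): larger grey, loose
- (625,212): brown
- (552,295): turquoise

By the description I choose (602,270).

```bash
python3 - <<'E'
from h import *
D={n:np.load(n+"0.npz") for n in("scene","top")}
T=D["top"];S=D["scene"]
f=1/1.5625
for n,p,z in[("c1",(285,205),.015),("c2",(466,207),.015),("c3",(466,283),.015),("c4",(284,278),.015),("slugtop",(362,249),.055),("stand",(599,280),.015),("cup",(303,385),.03),("tray",(218,298),.015),("rings",(538,388),.005)]:
    print(n,onz(T["K"],T["W"],p[0]*f,p[1]*f,z).round(3))
def rect(im,lo,hi,roi=None):
    h=cv2.cvtColor(im,cv2.COLOR_RGB2HSV); m=cv2.inRange(h,lo,hi)
    if roi: k=np.zeros_like(m);k[roi[1]:roi[3],roi[0]:roi[2]]=1;m*=k
    cs=cv2.findContours(m,0,2)[0]; return sorted(cs,key=cv2.contourArea)[::-1]
for n,d in D.items():
    c=rect(d["im"],(5,150,120),(20,255,255),(150,100,400,300))[0]; r=cv2.minAreaRect(c); print(n,r,onz(d["K"],d["W"],*r[0],.06).round(3))
    print([onz(d["K"],d["W"],*p,.06).round(3).tolist() for p in cv2.boxPoints(r)])
im=cv2.resize(T["im"][100:240,330:450],None,fx=5,fy=4.2) if 0 else cv2.resize(T["im"][115:235,335:445],None,fx=5,fy=5,interpolation=2)
im2=cv2.resize(S["im"][160:290,60:180],None,fx=4.6,fy=4.6,interpolation=2)[:598]
h=max(im.shape[0],im2.shape[0]); 
pad=lambda a:cv2.copyMakeBorder(a,0,h-a.shape[0],0,0,0)
a=cv2.resize(np.hstack([pad(im),pad(im2)]),None,fx=.7,fy=.7); print(a.shape); save("crop1",a)
E
```

```text
c1 [0.643 0.216 0.015]
c2 [ 0.632 -0.094  0.015]
c3 [ 0.501 -0.091  0.015]
c4 [0.516 0.217 0.015]
slugtop [0.555 0.081 0.055]
stand [ 0.501 -0.314  0.015]
cup [0.334 0.182 0.03 ]
tray [0.484 0.33  0.015]
rings [ 0.323 -0.206  0.005]
scene ((250.75962829589844, 229.86788940429688), (42.06425857543945, 8.053035736083984), 80.13418579101562) [ 0.589 -0.013  0.06 ]
[[0.53, -0.02, 0.06], [0.53, -0.001, 0.06], [0.643, -0.007, 0.06], [0.644, -0.024, 0.06]]
top ((267.0, 152.0), (32.0, 6.0), 90.0) [ 0.571 -0.01   0.06 ]
[[0.613, -0.003, 0.06], [0.613, -0.019, 0.06], [0.529, -0.017, 0.06], [0.529, -0.002, 0.06]]
(420, 771, 3)
```

View pics/crop1.png

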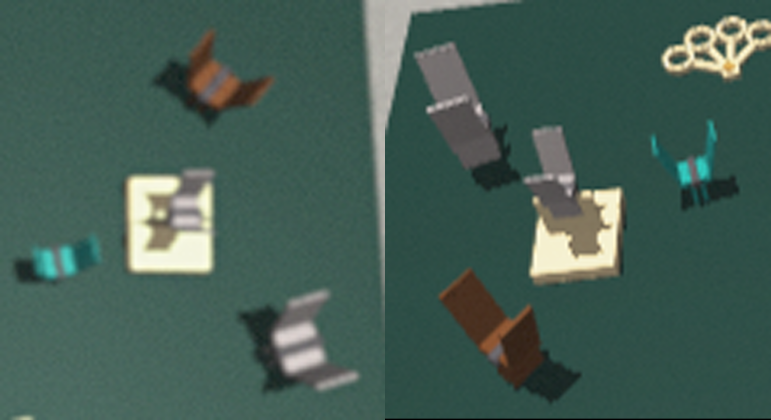

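Crop: the grey clip stands on the cream stand (top pixel about (385,172)) and is smaller than the loose grey one, so the choice is confirmed. Its tails spread along world x. Next I bring the wrist camera over the gauge with the tool's y along the gauge's x.

Request:
send_rows(rows=[[-1,-51,-32,0,0.124],[-1,-102,-64,0,0.249],[-1,-154,-96,0,0.373],[-1,-205,-128,0,0.497],[-1,-256,-160,0,0.622],[-1,-307,-193,0,0.746],[-1,-358,-225,0,0.87],[-1,-410,-257,0,0.994],[-1,-461,-289,0,1.119],[-1,-512,-321,0,1.243],[-1,-512,-321,0,1.243],[-1,-512,-321,0,1.243]])

```text
time: 1.65
tcp_pos: [0.5597, 0.0304, 0.3024]
tool_rot: [0.721, 0.693, -0.0, -0.001]
wrist_force: [-0.5, 0.4, 0.3]
finger_gap: 0.0883
gripper_force: 0.0
```

```bash
python3 - <<'E'
from h import *
s=status.get_state(); print(s["tcp_pos"],R.from_quat(s["tool_rot"]).as_matrix().round(3),s["wrist_force"],s["time"])
im,K,W=shot("wrist"); np.savez("w1.npz",im=im,K=K,W=W); save("w1",cv2.resize(im,(800,600)))
E
```

```text
[0.55970703 0.03039461 0.30240114] [[ 0.038  0.999 -0.001]
 [ 0.999 -0.038  0.   ]
 [ 0.    -0.001 -1.   ]] [-0.45224043  0.37066981  0.28665768] 1.65
```

View pics/w1.png

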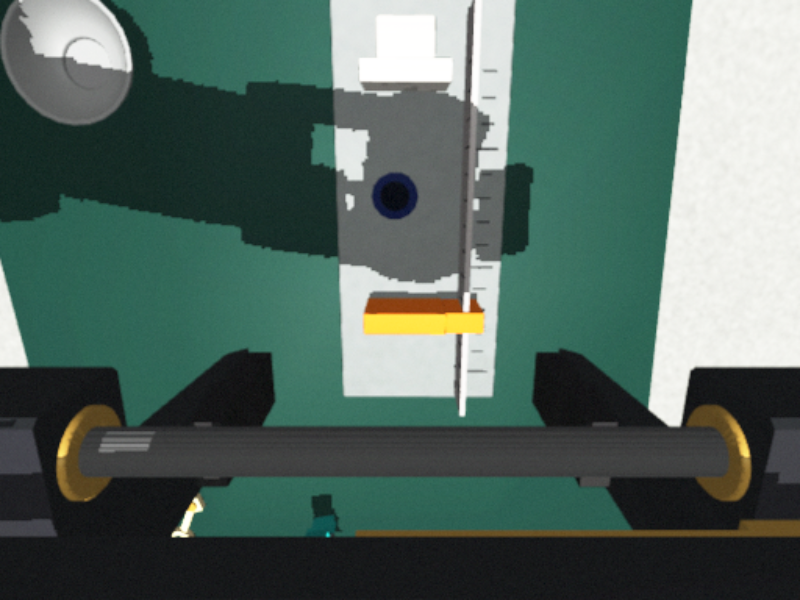

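The wrist view shows, in 800x600 pixels: stop-face top edge at (405,83), slug top at (395,195), cursor top from (363,315) to (484,322), ruler edge from (461,413) to (475,0). Next: back off 100 mm behind the cursor, closing the fingers, for a second view.

Request:
send_rows(rows=[[1,-50,0,0,0],[1,-100,0,0,0],[1,-100,0,0,0],[1,-100,0,0,0]], force=20)

```text
time: 2.2
tcp_pos: [0.5559, -0.0684, 0.303]
tool_rot: [0.72, 0.694, 0.0, -0.0]
wrist_force: [0.5, 0.4, 0.4]
finger_gap: 0.0501
gripper_force: 0.0
```

```bash
python3 - <<'E'
from h import *
s=status.get_state(); print(s["tcp_pos"],s["finger_gap"])
im,K,W=shot("wrist"); np.savez("w2.npz",im=im,K=K,W=W); save("w2",cv2.resize(im,(800,600)))
def blobs(im,lo,hi):
    m=cv2.inRange(cv2.cvtColor(im,cv2.COLOR_RGB2HSV),lo,hi); return sorted(cv2.findContours(m,0,2)[0],key=cv2.contourArea)[::-1]
for n in("w1","w2"):
    d=np.load(n+".npz"); im,K,W=d["im"],d["K"],d["W"]
    c=blobs(im,(110,120,20),(125,255,255))[0]; e=cv2.fitEllipse(c); print(n,"slug",e,onz(K,W,*e[0],.055).round(4))
    # bright-yellow top of cursor
    c=blobs(im,(12,150,200),(30,255,255))[0]; r=cv2.minAreaRect(c); print("cursor",r,[onz(K,W,*p,.06).round(4).tolist() for p in cv2.boxPoints(r)])
E
```

```text
[ 0.5558599  -0.06837893  0.30301091] 0.05013653544918422
w1 slug ((252.2857666015625, 124.98297882080078), (27.347501754760742, 28.268085479736328), 176.0028533935547) [0.5549 0.0812 0.055 ]
cursor ((271.0, 206.5), (13.0, 76.0), 90.0) [[0.5297, -0.0005, 0.06], [0.6154, -0.0037, 0.06], [0.6155, -0.0192, 0.06], [0.5288, -0.016, 0.06]]
w2 slug ((252.0653076171875, 25.831811904907227), (29.488100051879883, 41.493247985839844), 176.8210906982422) [0.5551 0.0783 0.055 ]
cursor ((271.5, 117.5), (13.0, 81.0), 90.0) [[0.5297, -0.0023, 0.06], [0.6144, -0.0054, 0.06], [0.6145, -0.0187, 0.06], [0.5289, -0.0156, 0.06]]
```

View pics/w2.png

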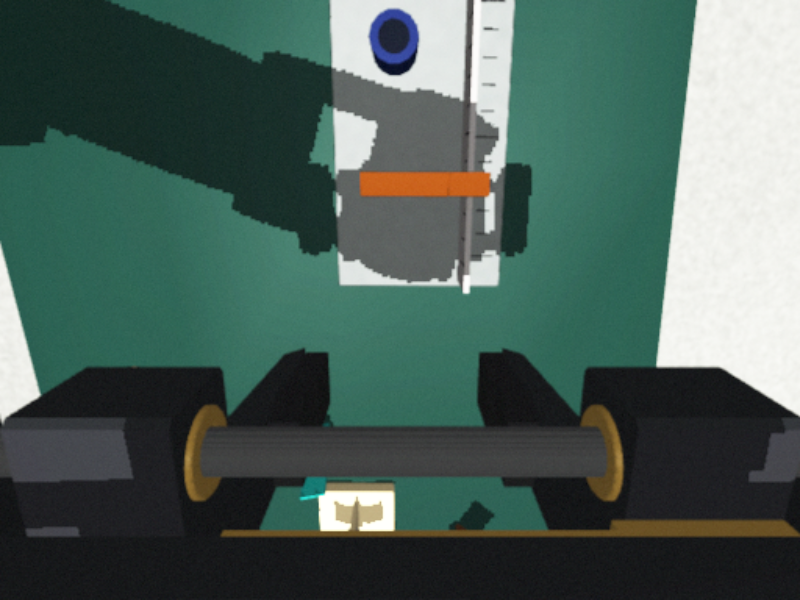

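Second view: the cursor top is at (425,184), the slug at (394,36), the ruler's near end at (466,290), and the stand is behind the bar. I check heights by triangulation before descending.

```bash
python3 - <<'E'
from h import *
a,b=np.load("w1.npz"),np.load("w2.npz"); T=np.load("top0.npz"); f=.64
def t(n,p,q): 
    x,e=tri(ray(a["K"],a["W"],p[0]*f,p[1]*f),ray(b["K"],b["W"],q[0]*f,q[1]*f)); print(n,x.round(4),round(e,4))
t("ruler end top",(461,414),(466,292)); t("cursor back-left top",(364,333),(360,195)); t("cursor back-right top",(484,331),(490,195)); t("slug top",(394.5,195.5),(394,37))
t("bed corner L",(345,396),(341,285)); t("bed corner R",(492,396),(498,285))
print("stop face top",[onz(a["K"],a["W"],u*f,v*f,.055).round(4) for u,v in((362,82),(451,82))],"ruler far",onz(a["K"],a["W"],476*f,20*f,.055).round(4))
g=cv2.cvtColor(a["im"],cv2.COLOR_RGB2GRAY)
print(g[44:66,258].tolist())
E
```

```text
ruler end top [ 0.6005 -0.0888  0.0525] 0.0007
cursor back-left top [ 0.5284 -0.0164  0.0592] 0.0005
cursor back-right top [ 0.6173 -0.02    0.0541] 0.0001
slug top [0.5551 0.0809 0.0524] 0.0002
bed corner L [ 0.5042 -0.0894  0.0139] 0.0001
bed corner R [ 0.6316 -0.094   0.014 ] 0.0003
stop face top [array([0.5371, 0.1535, 0.055 ]), array([0.5946, 0.1513, 0.055 ])] ruler far [0.6107 0.1865 0.055 ]
[255, 255, 255, 255, 255, 255, 255, 253, 186, 101, 106, 110, 103, 99, 99, 100, 104, 102, 102, 101, 102, 102]
```

Heights agree with the text. Gauge origin is about (0.562,0.053) with yaw -0.037. Descending behind the cursor, then approaching.

Request:
send_rows(rows=[[1,0,0,55,0],[1,0,0,110,0],[1,0,0,160,0],[1,0,0,195,0],[1,0,0,205,0],[1,0,0,205,0],[1,15,0,205,0],[1,28,0,205,0],[1,32,0,205,0],[1,36,0,205,0],[1,40,0,205,0],[1,44,0,205,0],[1,44,0,205,0],[1,44,0,205,0]])

```text
time: 4.0
tcp_pos: [0.5579, -0.0259, 0.0977]
tool_rot: [0.721, 0.693, 0.0, -0.0]
wrist_force: [-0.5, -0.6, -0.1]
finger_gap: 0.0005
gripper_force: 0.0
```

Request:
send_rows(rows=[[1,5,0,0,0],[1,10,0,0,0],[1,15,0,0,0],[1,20,0,0,0],[1,25,0,0,0],[1,30,0,0,0],[1,35,0,0,0],[1,40,0,0,0],[1,45,0,0,0],[1,50,0,0,0],[1,54,0,0,0],[1,58,0,0,0],[1,62,0,0,0],[1,66,0,0,0],[1,70,0,0,0],[1,74,0,0,0],[1,78,0,0,0],[1,82,0,0,0],[1,86,0,0,0],[1,90,0,0,0]])

```text
time: 6.5
tcp_pos: [0.5614, 0.0644, 0.0978]
tool_rot: [0.721, 0.693, 0.0, 0.0]
wrist_force: [0.9, -3.0, -0.9]
finger_gap: 0.0004
gripper_force: 1.5
```

```bash
cat > gap.py <<'E'
from h import *
import sys
s=status.get_state(); print(s["tcp_pos"],s["wrist_force"],s["time"])
im,K,W=shot("top"); np.savez("t2.npz",im=im,K=K,W=W)
h=cv2.cvtColor(im,cv2.COLOR_RGB2HSV)
m=cv2.inRange(h,(5,150,120),(22,255,255)); m[:, :150]=0; m[240:]=0;m[:100]=0;m[:,350:]=0
c=sorted(cv2.findContours(m,0,2)[0],key=cv2.contourArea)
if c: r=cv2.boundingRect(c[-1]); print("cursor",r,onz(K,W,r[0],r[1]+r[3]/2,.06))
im,K,W=shot("wrist"); np.savez("w3.npz",im=im,K=K,W=W); save(sys.argv[1],cv2.resize(im,(800,600)))
E
python3 gap.py w3
```

```text
[0.56143749 0.06436392 0.09778668] [ 0.85345245 -2.97262064 -0.92399639] 6.5
```

View pics/w3.png

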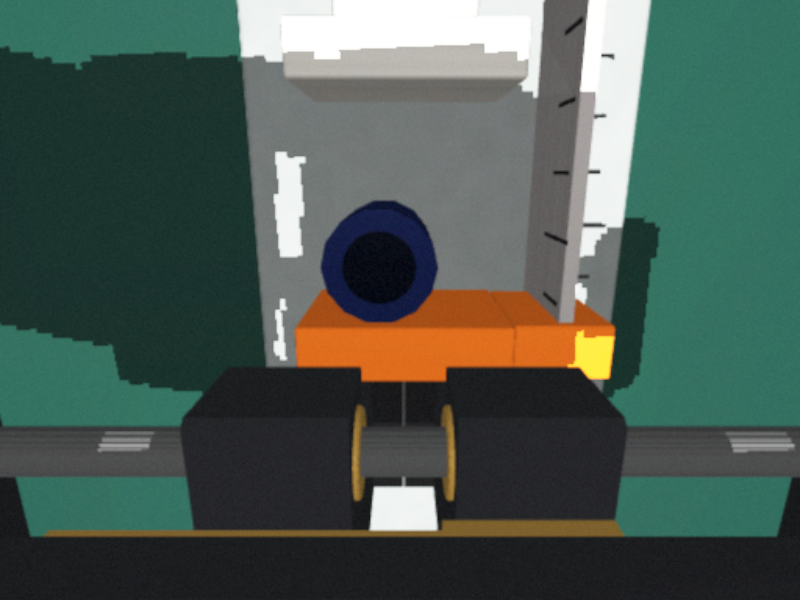

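The slug at (380,260) stands just ahead of the cursor (front top edge at row about 326); the stop-face top edge is at row 77. Working out what is left to travel.

```bash
python3 - <<'E'
from h import *
d=np.load("w3.npz");K,W=d["K"],d["W"];f=.64
P=lambda n,u,v,z:print(n,onz(K,W,u*f,v*f,z).round(4))
P("slug L",322,265,.055);P("slug R",438,265,.055);P("slug far",382,201,.055);P("slug near",380,322,.055)
P("stop top",405,78,.055);P("stop bottom",405,101,.015);P("cursor front top",405,327,.06);P("cursor back top",405,381,.06)
E
```

```text
slug L [0.5408 0.1078 0.055 ]
slug R [0.5722 0.1067 0.055 ]
slug far [0.5579 0.1242 0.055 ]
slug near [0.5557 0.0911 0.055 ]
stop top [0.565  0.1534 0.055 ]
stop bottom [0.5651 0.1535 0.015 ]
cursor front top [0.5627 0.091  0.06  ]
cursor back top [0.5621 0.0752 0.06  ]
```

Slug diameter is about 32 mm, and about 29–30 mm of travel remain.

Request:
send_rows(rows=[[1,4,0,0,0],[1,8,0,0,0],[1,12,0,0,0],[1,16,0,0,0],[1,19,0,0,0],[1,21,0,0,0],[1,23,0,0,0],[1,24,0,0,0],[1,25,0,0,0],[1,25,0,0,0]])

```text
time: 7.85
tcp_pos: [0.5624, 0.0892, 0.0977]
tool_rot: [0.721, 0.693, 0.0, -0.0]
wrist_force: [-1.3, -1.8, 0.5]
finger_gap: 0.0005
gripper_force: 0.8
```

Request:
send_rows(rows=[[1,0.5,0,0,0],[1,1,0,0,0],[1,1.5,0,0,0],[1,2,0,0,0]])

```text
time: 8.35
tcp_pos: [0.5625, 0.0911, 0.0977]
tool_rot: [0.721, 0.693, -0.0, 0.0]
wrist_force: [-1.8, -2.7, -0.6]
finger_gap: 0.0007
gripper_force: 1.4
```

Request:
send_rows(rows=[[1,0.4,0,0,0],[1,0.7,0,0,0],[1,1,0,0,0]])

```text
time: 8.72
tcp_pos: [0.5625, 0.0921, 0.0977]
tool_rot: [0.721, 0.693, 0.0, -0.0]
wrist_force: [0.0, -2.4, -1.6]
finger_gap: 0.0001
gripper_force: 1.4
```

Request:
send_rows(rows=[[1,0.4,0,0,0],[1,0.8,0,0,0]])

```text
time: 8.98
tcp_pos: [0.5625, 0.0929, 0.0977]
tool_rot: [0.721, 0.693, -0.0, 0.0]
wrist_force: [0.0, -2.1, -2.1]
finger_gap: 0.0007
gripper_force: 1.4
```

Request:
send_rows(rows=[[1,0.3,0,0,0],[1,0.6,0,0,0]])

```text
time: 9.22
tcp_pos: [0.5625, 0.0935, 0.0977]
tool_rot: [0.721, 0.693, 0.0, 0.0]
wrist_force: [-0.9, -3.0, -2.2]
finger_gap: 0.0004
gripper_force: 1.4
```

```bash
python3 - <<'E'
from h import *
s=status.get_state(); print(s["tcp_pos"],s["wrist_force"])
im,K,W=shot("wrist"); np.savez("w4.npz",im=im,K=K,W=W); save("w4",cv2.resize(im[20:260,140:420],(800,int(800*240/280)) if 0 else (700,600)))
E
```

```text
[0.56254681 0.09349341 0.0977453 ] [-0.9160308  -2.98907133 -2.21445136]
```

View pics/w4.png

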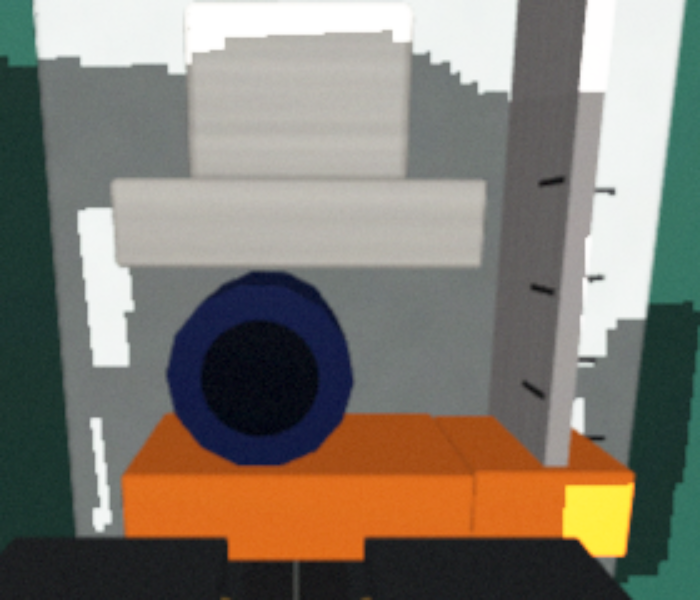

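The slug (260,368) touches the cursor and still shows a gap to the stop edge (rows 266 to 284, about 3 mm). Continuing in small steps.

Request:
send_rows(rows=[[1,0.3,0,0,0],[1,0.6,0,0,0]])

```text
time: 9.52
tcp_pos: [0.5626, 0.0941, 0.0977]
tool_rot: [0.721, 0.693, 0.0, 0.0]
wrist_force: [-0.8, -1.5, -2.6]
finger_gap: 0.0006
gripper_force: 1.4
```

Request:
send_rows(rows=[[1,0.3,0,0,0],[1,0.6,0,0,0]])

```text
time: 9.78
tcp_pos: [0.5626, 0.0947, 0.0978]
tool_rot: [0.721, 0.693, 0.0, 0.0]
wrist_force: [-0.1, -2.5, -2.2]
finger_gap: -0.0
gripper_force: 1.4
```

Request:
send_rows(rows=[[1,0.2,0,0,0],[1,0.4,0,0,0]])

```text
time: 10.02
tcp_pos: [0.5626, 0.0951, 0.0977]
tool_rot: [0.721, 0.693, 0.0, 0.0]
wrist_force: [-0.6, -3.4, -1.7]
finger_gap: 0.0006
gripper_force: 1.4
```

Request:
send_rows(rows=[[1,0.2,0,0,0],[1,0.4,0,0,0]])

```text
time: 10.28
tcp_pos: [0.5626, 0.0955, 0.0978]
tool_rot: [0.721, 0.693, 0.0, 0.0]
wrist_force: [-1.0, -2.9, -2.5]
finger_gap: 0.0003
gripper_force: 1.4
```

Request:
send_rows(rows=[[1,0.2,0,0,0],[1,0.4,0,0,0]])

```text
time: 10.52
tcp_pos: [0.5626, 0.0959, 0.0978]
tool_rot: [0.721, 0.693, 0.0, 0.0]
wrist_force: [-1.1, -2.8, -2.3]
finger_gap: 0.0008
gripper_force: 1.4
```

Request:
send_rows(rows=[[1,0.2,0,0,0],[1,0.4,0,0,0]])

```text
time: 10.78
tcp_pos: [0.5627, 0.0963, 0.0978]
tool_rot: [0.721, 0.693, 0.0, 0.0]
wrist_force: [0.5, -3.5, -3.1]
finger_gap: 0.0007
gripper_force: 1.4
```

```bash
python3 - <<'E'
from h import *
s=status.get_state(); print(s["tcp_pos"],s["wrist_force"])
im,K,W=shot("wrist"); np.savez("w5.npz",im=im,K=K,W=W)
d=np.load("w4.npz")
for i,k,w in((d["im"],d["K"],d["W"]),(im,K,W)):
    h=cv2.cvtColor(i,cv2.COLOR_RGB2HSV); g=cv2.cvtColor(i,cv2.COLOR_RGB2GRAY)
    print(g[105:145,244].tolist())
    m=cv2.inRange(h,(108,120,20),(130,255,255)); c=max(cv2.findContours(m,0,2)[0],key=cv2.contourArea); print(cv2.boundingRect(c))
E
```

```text
[0.56266679 0.09629481 0.09776433] [ 0.52041741 -3.53443483 -3.05914108]
[180, 179, 179, 181, 180, 179, 181, 183, 178, 182, 180, 182, 178, 176, 173, 175, 176, 180, 178, 179, 168, 146, 124, 73, 28, 22, 20, 22, 23, 26, 35, 31, 32, 32, 35, 34, 31, 33, 32, 35]
(207, 129, 74, 77)
[192, 190, 186, 185, 184, 184, 183, 181, 182, 179, 178, 176, 179, 181, 181, 180, 181, 183, 181, 177, 174, 174, 175, 177, 180, 180, 181, 169, 125, 69, 32, 31, 33, 32, 39, 35, 34, 28, 35, 32]
(207, 135, 74, 71)
```

About 0.8 mm remains.

Request:
send_rows(rows=[[1,0.2,0,0,0],[1,0.4,0,0,0]])

```text
time: 11.08
tcp_pos: [0.5627, 0.0965, 0.0978]
tool_rot: [0.721, 0.693, -0.0, 0.0]
wrist_force: [0.2, -5.0, -2.2]
finger_gap: 0.0004
gripper_force: 2.3
```

Request:
send_rows(rows=[[1,0.1,0,0,0],[1,0.2,0,0,0]])

```text
time: 11.32
tcp_pos: [0.5627, 0.0966, 0.0978]
tool_rot: [0.721, 0.693, -0.0, 0.0]
wrist_force: [-1.0, -5.4, -2.7]
finger_gap: 0.0006
gripper_force: 3.0
```

Request:
send_rows(rows=[[1,0.1,0,0,0],[1,0.2,0,0,0]])

```text
time: 11.58
tcp_pos: [0.5627, 0.0966, 0.0978]
tool_rot: [0.721, 0.693, -0.0, 0.0]
wrist_force: [-0.3, -8.0, -1.0]
finger_gap: 0.0002
gripper_force: 3.5
```

Request:
send_rows(rows=[[1,0.1,0,0,0],[1,0.2,0,0,0]])

```text
time: 11.82
tcp_pos: [0.5627, 0.0967, 0.0978]
tool_rot: [0.721, 0.693, -0.0, 0.0]
wrist_force: [-0.3, -7.8, -1.2]
finger_gap: 0.0007
gripper_force: 4.0
```

Closed: wrist force rose to about 8 N at standstill, which is well below 20 N on the slug. Backing off, lifting, and going to look at the stand.

Request:
send_rows(rows=[[1,-10,0,0,0],[1,-30,0,0,0],[1,-50,0,-20,0],[-1,-80,0,-70,0],[-1,-120,-5,-120,0],[-1,-165,-10,-165,0],[-1,-220,-17,-200,0],[-1,-275,-24,-205,0],[-1,-330,-31,-205,0],[-1,-385,-38,-205,0],[-1,-430,-43,-205,0],[-1,-455,-45,-205,0],[-1,-455,-45,-205,0],[-1,-455,-45,-205,0]])

```text
time: 13.58
tcp_pos: [0.5002, -0.3545, 0.3029]
tool_rot: [0.72, 0.694, 0.0, -0.0]
wrist_force: [-0.4, 0.0, 0.4]
finger_gap: 0.0879
gripper_force: 0.0
```

```bash
python3 - <<'E'
from h import *
s=status.get_state(); print(s["tcp_pos"],s["time"],s["qpos"])
im,K,W=shot("wrist"); np.savez("w6.npz",im=im,K=K,W=W); save("w6",cv2.resize(im,(800,600)))
E
```

```text
[ 0.50021536 -0.35452574  0.30288242] 13.575 [-8.09551475e-01  4.93512166e-01  1.10923501e+00  4.55660874e-04
  1.53904782e+00 -7.71606972e-01]
```

View pics/w6.png

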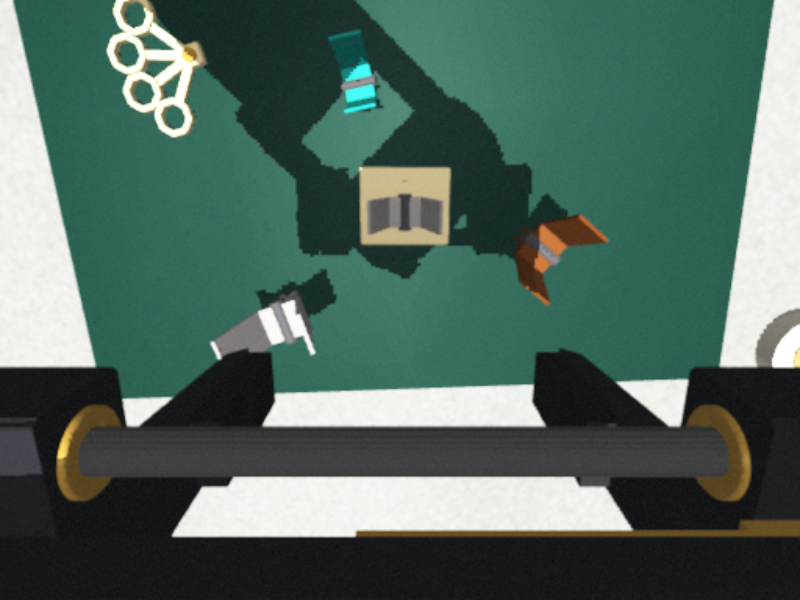

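Request:
send_rows(rows=[[-1,-25,0,25,0],[-1,-50,0,50,0],[-1,-50,0,50,0],[-1,-50,0,50,0]])

```text
time: 14.12
tcp_pos: [0.4986, -0.4044, 0.2539]
tool_rot: [0.72, 0.694, 0.0, 0.001]
wrist_force: [0.6, 0.1, 0.8]
finger_gap: 0.0883
gripper_force: 0.0
```

```bash
python3 - <<'E'
from h import *
s=status.get_state(); print(s["tcp_pos"],s["time"])
im,K,W=shot("wrist"); np.savez("w7.npz",im=im,K=K,W=W); save("w7",cv2.resize(im,(800,600)))
E
```

```text
[ 0.49860154 -0.40442648  0.25387525] 14.125
```

View pics/w7.png

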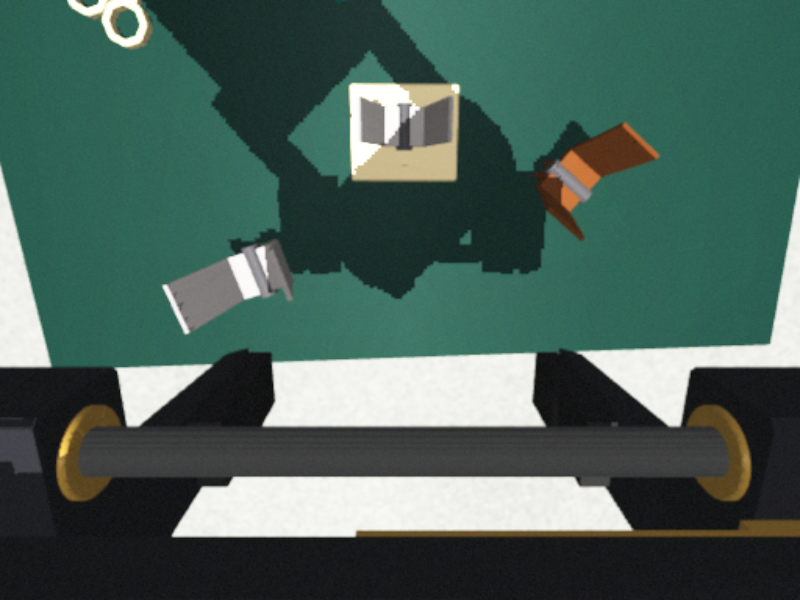

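Views w6/w7 show the clip on the stand at (405,213) / (404,127), with its tails spread along the tool's y. The stand corners run from (360,168) to (450,244) / (349,84) to (458,181).

```bash
python3 - <<'E'
from h import *
a,b=np.load("w6.npz"),np.load("w7.npz"); f=.64
for n,d in(("6",a),("7",b)):
    h=cv2.cvtColor(d["im"],cv2.COLOR_RGB2HSV)
    K,W=d["K"],d["W"]
    P=lambda u,v,z:onz(K,W,u*f,v*f,z).round(4)
    if n=="6": print(P(360,168,.015),P(449,168,.015),P(360,244,.015),P(450,244,.015),P(405,213,.063))
    else: print(P(349,84,.015),P(459,84,.015),P(350,180,.015),P(458,181,.015),P(404,127,.063))
def t(n,p,q): 
    x,e=tri(ray(a["K"],a["W"],p[0]*f,p[1]*f),ray(b["K"],b["W"],q[0]*f,q[1]*f)); print(n,x.round(4),round(e,4))
t("hinge far",(405,194),(404,104)); t("hinge near",(405,230),(404,149))
t("tail L far",(368,199),(360,97)); t("tail L near",(368,235),(361,141)); t("tail R far",(442,198),(452,97)); t("tail R near",(442,235),(452,141))
t("stand FL",(360,168),(349,84));t("stand NR",(450,244),(458,181))
E
```

```text
[ 0.4698 -0.2845  0.015 ] [ 0.5373 -0.287   0.015 ] [ 0.4662 -0.3424  0.015 ] [ 0.5374 -0.3451  0.015 ] [ 0.5027 -0.3154  0.063 ]
[ 0.4688 -0.2839  0.015 ] [ 0.5381 -0.2865  0.015 ] [ 0.4655 -0.3425  0.015 ] [ 0.5371 -0.3458  0.015 ] [ 0.5023 -0.3147  0.063 ]
hinge far [ 0.5029 -0.3029  0.0618] 0.0004
hinge near [ 0.502  -0.3264  0.0667] 0.0004
tail L far [ 0.4812 -0.3034  0.0962] 0.0011
tail L near [ 0.481  -0.3237  0.1061] 0.0016
tail R far [ 0.5255 -0.3046  0.0935] 0.0001
tail R near [ 0.5241 -0.3253  0.1065] 0.0
stand FL [ 0.4697 -0.2846  0.019 ] 0.0009
stand NR [ 0.5379 -0.346   0.0089] 0.0002
```

The clip is at (0.5025,-0.315), hinge height about 0.064, tail tops about 0.10, yaw equal to the tool's. All of it matches the text. Descending and squeezing.

Request:
send_rows(rows=[[-1,45,0,0,0],[-1,89.5,0.5,0,0],[-1,89.5,0.5,0,0],[-1,89.5,0.5,40,0],[-1,89.5,0.5,75,0],[-1,89.5,0.5,100,0],[-1,89.5,0.5,117,0],[-1,89.5,0.5,117,0],[-1,89.5,0.5,117,0],[0.2,89.5,0.5,117,0],[0.2,89.5,0.5,117,0],[0.2,89.5,0.5,117,0]], force=20)

```text
time: 15.68
tcp_pos: [0.5021, -0.3162, 0.136]
tool_rot: [0.721, 0.693, 0.0, 0.0]
wrist_force: [0.2, 0.2, -0.4]
finger_gap: 0.06
gripper_force: 0.0
```

Request:
send_rows(rows=[[1,0,0,0,0],[1,0,0,0,0],[1,0,0,0,0],[1,0,0,0,0],[1,0,0,0,0],[1,0,0,0,0]], force=20)

```text
time: 16.42
tcp_pos: [0.502, -0.3162, 0.1357]
tool_rot: [0.721, 0.693, 0.0, -0.0]
wrist_force: [0.1, -0.3, -1.0]
finger_gap: 0.0227
gripper_force: 20.0
```

Request:
send_rows(rows=[[1,0,0,-5,0],[1,0,0,-12,0],[1,0,0,-25,0],[1,0,0,-45,0],[1,0,0,-65,0],[1,0,0,-90,0],[1,0,0,-90,0],[1,0,0,-90,0]])

```text
time: 17.42
tcp_pos: [0.5018, -0.3159, 0.2252]
tool_rot: [0.721, 0.693, -0.0, -0.0]
wrist_force: [0.5, 0.5, 0.0]
finger_gap: 0.0228
gripper_force: 20.0
```

```bash
python3 - <<'E'
from h import *
s=status.get_state(); print(s["tcp_pos"],s["finger_gap"],s["gripper_force"],s["wrist_force"])
im,K,W=shot("scene"); np.savez("s8.npz",im=im,K=K,W=W)
c=proj(K,W,s["tcp_pos"]-np.array([0,0,.07])).astype(int); print(c)
a=im[c[1]-60:c[1]+60,c[0]-50:c[0]+50]
w,K2,W2=shot("wrist"); np.savez("w8.npz",im=w,K=K2,W=W2)
p=cv2.resize(a,(400,480),interpolation=2); q=cv2.resize(w[200:360,190:323],(400,480),interpolation=2)
save("s8",np.hstack([p,q]))
E
```

```text
[ 0.50179478 -0.31594112  0.2251735 ] 0.022822050858791413 19.999909538018983 [0.52182853 0.51496229 0.00414083]
[100 190]
```

View pics/s8.png

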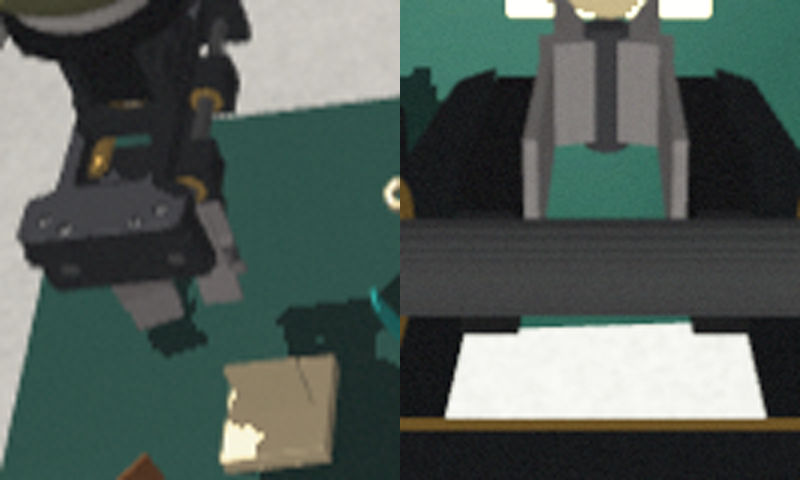

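The clip is held upright in the pads with its jaws open (hinge rod at wrist pixels (260,207) to (259,250)), and the stand blade is empty. I measure the hinge relative to the tool and the ruler's place, then work out the move.

```bash
python3 - <<'E'
from h import *
s=status.get_state(); p=s["tcp_pos"]; Rm=R.from_quat(s["tool_rot"]).as_matrix()
d=np.load("w8.npz");K,W=d["K"],d["W"]
z=p[2]-.073
for u,v in((259.8,207.3),(258.8,249.5)):
  for dz in(-.004,0,.004): print("hinge in tool",(Rm.T@(onz(K,W,u,v,z+dz)-p)).round(4))
# ruler line from w5 (top z .055), w3
for n in("w4","w5"):
    d=np.load(n+".npz"); im=d["im"]; g=cv2.cvtColor(im,cv2.COLOR_RGB2GRAY).astype(int)
    for v in(100,150): print(n,v,[int(x) for x in g[v,335:395:2]])
d=np.load("w5.npz");print("check",onz(d["K"],d["W"],370,140,.055))
for n,u,v in(("w1",461,414),("w1",476,20),("w2",466,290),("w2",479,5)):
    d=np.load(n+".npz"); print(n,onz(d["K"],d["W"],u*.64,v*.64,.055).round(4))
th=-.037; x=np.array([np.cos(th),np.sin(th)]); y=np.array([-np.sin(th),np.cos(th)])
print("gauge coords of final push TCP",(np.array([.5627,.0967])-[.5623,.053])@x,(np.array([.5627,.0967])-[.5623,.053])@y)
E
```

```text
hinge in tool [0.0141 0.0007 0.077 ]
hinge in tool [0.0154 0.0007 0.073 ]
hinge in tool [0.0168 0.0007 0.069 ]
hinge in tool [-0.0116  0.0002  0.077 ]
hinge in tool [-0.0097  0.0002  0.073 ]
hinge in tool [-0.0077  0.0002  0.069 ]
w4 100 [123, 121, 117, 103, 95, 97, 96, 98, 94, 93, 96, 97, 96, 96, 98, 94, 129, 162, 161, 161, 159, 211, 243, 243, 243, 242, 243, 241, 241, 242]
w4 150 [119, 110, 95, 96, 94, 95, 97, 96, 97, 95, 94, 100, 96, 96, 148, 162, 162, 159, 160, 247, 245, 245, 243, 244, 244, 243, 122, 120, 120, 121]
w5 100 [118, 113, 115, 99, 95, 98, 97, 95, 95, 95, 48, 30, 42, 43, 56, 89, 126, 159, 160, 162, 160, 165, 195, 196, 192, 192, 242, 242, 241, 242]
w5 150 [119, 113, 95, 94, 95, 96, 94, 98, 93, 100, 96, 97, 96, 95, 144, 162, 164, 158, 162, 247, 243, 243, 244, 244, 119, 120, 122, 116, 119, 121]
check [0.61055431 0.14915024 0.055     ]
w1 [ 0.5998 -0.0874  0.055 ]
w1 [0.6107 0.1865 0.055 ]
w2 [ 0.6005 -0.0867  0.055 ]
w2 [0.6089 0.0962 0.055 ]
gauge coords of final push TCP -0.0012168048713340539 0.04368488738574356
```

Request:
send_rows(rows=[[1,30,7,0,0],[1,75,17,0,0],[1,120,27,0,0],[1,165,37,0,0],[1,210,47,0,0],[1,255,57,0,0],[1,300,67,0,0],[1,345,77,0,0],[1,385,85,0,0],[1,405,90,0,0],[1,409,90.7,0,0],[1,409,90.7,0,0],[1,409,90.7,0,0],[1,409,90.7,0,0]])

```text
time: 19.27
tcp_pos: [0.6086, 0.0881, 0.2258]
tool_rot: [0.721, 0.693, -0.0, 0.0]
wrist_force: [0.8, -0.4, -0.5]
finger_gap: 0.0229
gripper_force: 20.0
```

```bash
python3 - <<'E'
from h import *
s=status.get_state(); p=s["tcp_pos"]; Rm=R.from_quat(s["tool_rot"]).as_matrix(); print(p,s["finger_gap"],s["time"])
im,K,W=shot("wrist"); np.savez("w9.npz",im=im,K=K,W=W)
T=lambda u,v,z:(Rm.T@(onz(K,W,u,v,z)-p)).round(4).tolist()
m=cv2.inRange(cv2.cvtColor(im,cv2.COLOR_RGB2HSV),(5,150,100),(30,255,255))
c=max(cv2.findContours(m,0,2)[0],key=cv2.contourArea); r=cv2.boundingRect(c); print("cursor px",r)
for u in range(r[0]+4,r[0]+r[2],12):
    v=np.where(m[:,u])[0]; print(u,v.min(),v.max(),"front",T(u,v.min(),.06),"back",T(u,v.max()+1,.06))
g=cv2.cvtColor(im,cv2.COLOR_RGB2GRAY)
for v in(70,100,r[1]-10): print(v,g[v,225:300].tolist(), T(258,v,.055))
print(g[190:275,259].tolist())
E
```

```text
[0.60856213 0.08811354 0.22584683] 0.022876414043051806 19.275
cursor px (167, 147, 106, 25)
171 151 342 front [0.0335, -0.0721, 0.1658] back [-0.1571, -0.0865, 0.1659]
183 148 342 front [0.036, -0.0621, 0.1658] back [-0.1571, -0.0746, 0.1659]
195 152 342 front [0.0327, -0.0524, 0.1658] back [-0.1571, -0.0627, 0.1659]
207 149 342 front [0.0351, -0.0423, 0.1658] back [-0.1571, -0.0508, 0.1659]
219 147 342 front [0.0368, -0.0324, 0.1658] back [-0.157, -0.0389, 0.1659]
231 147 342 front [0.0368, -0.0225, 0.1658] back [-0.157, -0.0269, 0.1659]
243 147 342 front [0.0368, -0.0127, 0.1658] back [-0.157, -0.015, 0.1659]
255 152 342 front [0.0327, -0.0028, 0.1658] back [-0.157, -0.0031, 0.1659]
267 147 342 front [0.0368, 0.0071, 0.1658] back [-0.157, 0.0088, 0.1659]
70 [151, 139, 106, 93, 95, 99, 98, 101, 98, 102, 101, 99, 97, 97, 100, 100, 105, 103, 98, 102, 97, 102, 101, 101, 101, 102, 102, 104, 102, 114, 135, 145, 142, 145, 134, 110, 104, 102, 101, 106, 102, 101, 103, 103, 100, 99, 99, 100, 102, 104, 103, 99, 100, 102, 106, 103, 103, 103, 101, 103, 101, 101, 99, 102, 99, 99, 89, 66, 43, 45
[... 491 characters left out ...]
4, 103, 103, 102, 103, 99, 100, 101, 102, 102, 104, 103, 97, 104, 101, 100, 100, 102, 103, 113, 134, 139, 139, 138, 130, 107, 100, 99, 102, 101, 104, 100, 101, 88, 71, 65, 65, 67, 64, 68, 70, 68, 67, 68, 87, 102, 103, 106, 104, 103, 99, 99, 103, 100, 97, 64, 39, 42, 40, 42, 40, 43, 39, 40, 40] [0.0445, -0.0003, 0.1708]
[115, 114, 118, 118, 116, 118, 118, 116, 118, 118, 117, 115, 117, 117, 114, 130, 94, 44, 43, 49, 47, 57, 63, 62, 61, 59, 58, 59, 57, 61, 60, 64, 59, 58, 63, 58, 58, 61, 63, 60, 61, 59, 61, 59, 58, 61, 59, 57, 58, 59, 61, 57, 60, 60, 62, 63, 58, 57, 58, 55, 113, 226, 244, 244, 244, 243, 244, 233, 225, 222, 222, 223, 222, 223, 223, 213, 208, 210, 209, 211, 205, 208, 163, 79, 49]
```

Ruler centre lies at tool y about -1 mm. The cursor's back edge is at tool x about +16.5 mm and the clip's front about +12 mm, so I shift 2 mm forward and 1 mm sideways, then lower.

Request:
send_rows(rows=[[1,2,-1,0,0],[1,2,-1,20,0],[1,2,-1,40,0],[1,2,-1,55,0],[1,2,-1,65,0],[1,2,-1,73,0],[1,2,-1,80,0],[1,2,-1,80,0]])

```text
time: 20.32
tcp_pos: [0.6076, 0.091, 0.1454]
tool_rot: [0.721, 0.693, -0.0, -0.0]
wrist_force: [-0.1, 0.0, -0.9]
finger_gap: 0.0223
gripper_force: 20.0
```

Request:
send_rows(rows=[[1,0,0,4,0],[1,0,0,8,0],[1,0,0,9,0],[1,0,0,9,0]])

```text
time: 20.82
tcp_pos: [0.6077, 0.091, 0.1367]
tool_rot: [0.721, 0.693, -0.0, -0.0]
wrist_force: [-0.2, -1.6, -0.9]
finger_gap: 0.0228
gripper_force: 20.0
```

```bash
python3 - <<'E'
from h import *
s=status.get_state(); p=s["tcp_pos"]; Rm=R.from_quat(s["tool_rot"]).as_matrix(); print(p,s["finger_gap"],s["wrist_force"],s["time"])
im,K,W=shot("wrist"); np.savez("w10.npz",im=im,K=K,W=W)
T=lambda u,v,z:(Rm.T@(onz(K,W,u,v,z)-p)).round(4).tolist()
m=cv2.inRange(cv2.cvtColor(im,cv2.COLOR_RGB2HSV),(5,150,100),(30,255,255));m[300:]=0
for u in range(160,300,12):
    v=np.where(m[:,u])[0]
    if len(v): print(u,v.min(),v.max(),"back",T(u,v.max()+1,.06))
g=cv2.cvtColor(im,cv2.COLOR_RGB2GRAY)
print(g[150:275:2,259].tolist()); print([T(259,v,.063)[0] for v in (190,200,207,210,250)])
E
```

```text
[0.60767285 0.09102215 0.13671608] 0.022753817859079938 [-0.15013263 -1.63308927 -0.85873974] 20.825
160 178 207 back [0.0138, -0.0548, 0.0767]
172 178 207 back [0.0138, -0.0481, 0.0767]
184 173 278 back [-0.0307, -0.0443, 0.0767]
196 166 207 back [0.0138, -0.0348, 0.0767]
208 166 207 back [0.0138, -0.0281, 0.0767]
220 166 207 back [0.0138, -0.0214, 0.0767]
232 166 205 back [0.015, -0.0147, 0.0767]
244 167 206 back [0.0144, -0.008, 0.0767]
256 179 206 back [0.0144, -0.0014, 0.0767]
268 167 206 back [0.0144, 0.0053, 0.0767]
280 177 206 back [0.0144, 0.012, 0.0767]
[144, 145, 144, 145, 143, 143, 143, 143, 144, 142, 141, 142, 140, 140, 120, 115, 124, 122, 124, 122, 125, 123, 121, 119, 120, 120, 120, 120, 93, 48, 53, 62, 64, 62, 59, 64, 58, 63, 65, 65, 66, 64, 65, 63, 61, 60, 60, 63, 63, 63, 79, 131, 137, 134, 132, 133, 132, 131, 132, 130, 129, 103, 47]
[0.025, 0.0194, 0.0154, 0.0137, -0.0103]
```

The gap measures about 1.4 mm by camera and about 1 mm by encoder. I back off 1 mm for clearance, release and lift.

Request:
send_rows(rows=[[1,-1,0,0,0],[1,-1,0,0,0],[0.4,-1,0,0,0],[0.2,-1,0,0,0],[0,-1,0,0,0],[-0.3,-1,0,0,0],[-0.3,-1,0,0,0],[-0.3,-1,0,0,0],[-0.3,-1,0,0,0]])

```text
time: 22.0
tcp_pos: [0.6076, 0.0901, 0.1368]
tool_rot: [0.721, 0.693, -0.0, 0.0]
wrist_force: [-0.8, -0.8, 0.5]
finger_gap: 0.0573
gripper_force: 0.0
```

Request:
send_rows(rows=[[-0.3,0,0,-20,0],[-0.3,0,0,-60,0],[-0.3,-20,0,-110,0],[-0.3,-60,0,-150,0],[-0.3,-90,0,-165,0],[-0.3,-100,0,-165,0],[-0.3,-100,0,-165,0]])

```text
time: 22.88
tcp_pos: [0.6035, -0.0098, 0.3007]
tool_rot: [0.721, 0.693, -0.0, -0.001]
wrist_force: [0.4, -0.5, 0.3]
finger_gap: 0.0568
gripper_force: 0.0
```

```bash
python3 - <<'E'
from h import *
s=status.get_state(); p=s["tcp_pos"]; print(p,s["time"],s["wrist_force"])
im,K,W=shot("wrist"); np.savez("w11.npz",im=im,K=K,W=W)
th=-.037; Rg=np.array([[np.cos(th),np.sin(th)],[-np.sin(th),np.cos(th)]])
G=lambda u,v,z:(Rg@(onz(K,W,u,v,z)[:2]-[.5623,.053])).round(4).tolist()
h=cv2.cvtColor(im,cv2.COLOR_RGB2HSV)
m=cv2.inRange(h,(5,150,100),(30,255,255));m[230:]=0
c=max(cv2.findContours(m,0,2)[0],key=cv2.contourArea); r=cv2.boundingRect(c); print("cursor",r,"front",G(r[0]+20,r[1],.06),"back",G(r[0]+20,r[1]+r[3],.06))
m=cv2.inRange(h,(108,120,20),(130,255,255));m[230:]=0; c=max(cv2.findContours(m,0,2)[0],key=cv2.contourArea); r2=cv2.boundingRect(c); print("slug",r2,"far",G(r2[0]+r2[2]/2,r2[1],.055),G(r2[0],r2[1]+r2[2]/2,.055),G(r2[0]+r2[2],r2[1]+r2[2]/2,.055))
q=proj(K,W,np.r_[Rg.T@[.045,.040]+[.5623,.053],.063]).astype(int); print("clip expected px",q)
big=cv2.resize(im[q[1]-60:q[1]+40,q[0]-70:q[0]+50],(720,600),interpolation=2); save("w11",big); print(q-[70,60])
E
```

```text
[ 0.60353063 -0.00981518  0.30065855] 22.875 [ 0.36906559 -0.49196653  0.25227663]
cursor (183, 42, 89, 24) front [-0.011, 0.0694] back [-0.0121, 0.0475]
slug (191, 9, 35, 33) far [-0.005, 0.0997] [-0.0229, 0.0844] [0.0115, 0.0843]
clip expected px [260  73]
[190  13]
```

Cursor and slug are where expected: slug far edge at 0.0997 m, cursor front at about 0.068 m. I check the clip by numbers, since no picture views remain.

```bash
python3 - <<'E'
from h import *
d=np.load("w11.npz");im,K,W=d["im"],d["K"],d["W"]
th=-.037; Rg=np.array([[np.cos(th),np.sin(th)],[-np.sin(th),np.cos(th)]])
G=lambda u,v,z:(Rg@(onz(K,W,u,v,z)[:2]-[.5623,.053])).round(4).tolist()
g=cv2.cvtColor(im,cv2.COLOR_RGB2GRAY)
for v in(60,66,70,76,82,88,94,100): print(v,g[v,225:295:2].tolist())
for u in(258,260,262): print(u,g[40:110:1,u].tolist())
for u,v in((260,60),(260,66),(260,85),(260,90)): print(u,v,G(u,v,.065))
E
```

```text
60 [72, 75, 72, 73, 108, 96, 89, 88, 84, 79, 93, 80, 80, 81, 79, 69, 66, 66, 65, 76, 84, 80, 81, 81, 77, 79, 85, 89, 86, 116, 152, 91, 107, 107, 108]
66 [92, 90, 93, 91, 116, 105, 90, 87, 88, 87, 86, 85, 139, 137, 137, 124, 59, 63, 69, 138, 135, 135, 124, 88, 92, 86, 85, 83, 89, 121, 107, 51, 40, 42, 40]
70 [101, 99, 100, 103, 120, 104, 91, 90, 88, 85, 92, 86, 136, 136, 140, 124, 58, 60, 66, 137, 137, 139, 122, 87, 89, 88, 89, 89, 90, 123, 104, 49, 42, 41, 41]
76 [101, 102, 102, 102, 117, 108, 87, 89, 88, 88, 89, 86, 136, 136, 137, 124, 59, 62, 67, 137, 136, 138, 123, 87, 87, 89, 87, 89, 88, 125, 98, 44, 36, 39, 41]
82 [230, 231, 231, 214, 199, 201, 201, 99, 95, 87, 82, 90, 135, 135, 135, 123, 57, 60, 65, 133, 137, 137, 114, 89, 84, 87, 95, 94, 99, 100, 98, 42, 39, 41, 39]
88 [229, 230, 230, 231, 230, 229, 98, 99, 102, 102, 103, 103, 100, 98, 99, 99, 125, 135, 111, 101, 104, 100, 98, 100, 98, 100, 103, 102, 102, 102, 94, 40, 43, 38, 42]
94 [232, 231, 229, 232, 230, 174, 101, 102, 99, 100, 101, 101, 101, 99, 102, 101, 129, 134, 108, 100, 101, 99, 87, 84, 84, 85, 94, 101, 104, 103, 96,
[... 576 characters left out ...]
 221, 221, 222, 221, 183, 122, 125, 125, 102, 67, 60, 59, 56, 60, 56, 58, 60, 56, 60, 62, 62, 60, 57, 61, 58, 59, 59, 59, 56, 60, 60, 61, 55, 58, 53, 86, 118, 133, 128, 127, 126, 123, 128, 126, 127, 127, 122, 128, 124, 125, 124, 121, 122, 123, 123, 124, 123, 122, 122]
262 [194, 194, 189, 215, 219, 221, 220, 220, 220, 221, 221, 221, 222, 222, 222, 184, 124, 124, 126, 103, 64, 61, 96, 115, 116, 118, 114, 117, 118, 114, 117, 114, 119, 116, 114, 113, 117, 114, 112, 110, 116, 115, 119, 94, 69, 52, 84, 100, 97, 100, 99, 98, 102, 101, 99, 101, 102, 103, 100, 102, 99, 101, 98, 103, 99, 100, 103, 102, 100, 100]
260 60 [0.045, 0.0522]
260 66 [0.045, 0.0467]
260 85 [0.045, 0.029]
260 90 [0.045, 0.0243]
```

The clip is centred at gauge (45.0, 40.4) mm and symmetric about the ruler, about 2 mm behind the cursor. Handing in.

```bash
python3 -c "
from plant import ctrl
print(ctrl.job_done())"
```

```text
the job is handed in; nothing more can be done
None
```

I handed the job in at about 23 s of the 64 s allowed, but no verdict came back. By my last measurements the slug (about 32 mm across) is upright against the stop with the cursor closed on it, and the spring clip is gripping the ruler about 2 mm behind the cursor.

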